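# Close up a double-door controller enclosure so the doors lap

## Robot

A 6-joint arm with a two-finger parallel gripper is mounted at the origin on a cart in front of the work surface, level with it; the furniture and walls round the work are solid. World frame = base frame: x ahead of the robot, y to its left, z up, the work surface at z = 0. Lengths are in m, angles in rad, forces in N, time in s.
With the tool pointing down it reaches from about 0.275 to 0.775 m from the base axis. Payload 14.6 kg.
Tool frame: the origin (TCP) lies at the very end of the fingers, on their centre line; the grasp point (between the pads) lies 19 mm behind it; z points along the fingers, y is the line along which they close (so a half turn about z gives the same grasp; the last joint's range is limited). The gripper opens to 85 mm and grips with 20 to 120 N. Pads are 22 mm wide; open, the fingers measure 114 mm over their backs; the gripper's body (76 mm by 85 mm) begins 54 mm behind the grasp point. The pads swing forward as they close: fully open they stand 13 mm farther back than shut.
Start: joints at [-1.327, 0.263, -0.048, 1.259, 0, 1.415], TCP at [0.204, -0.484, 0.231] pointing down, gripper open.
Joint ranges: [-2.65, 2.65], [-0.89, 1.7], [-1.18, 1.37], [-2.13, 2.11], [-1.35, 1.29], [-3.14, 3.14]. Speed limits (rad/s): [1.89, 1.89, 2.57, 2.79, 3.14, 3.14].

## Interface

Orientations are given as a unit quaternion [x, y, z, w].
In Python, from workcell import get_state, vision, ticket gives the robot as it stands.
- The arm moves only by the shell command python3 -m crank 'ROWS' [OPENING] [FORCE]. ROWS is JSON, a list of rows, each a list of 2 entries, a list of its own where there are three numbers: the shift along the tool's x, y, z each as a share of 100 cm, from -1 to 1, then the turn, a rotation vector about the tool's x, y, z each as a share of 90 degrees, from -1 to 1. A call has 1 to 5 rows; each row is the pose to reach, as a shift and turn from the pose commanded when the call began, along the tool's axes at that moment; what a row does not reach only later rows make up. A row lasts 1/12 s, in which the tool goes at most 41.7 mm and 7.16 degrees, less where a joint would pass 70% of its speed; a pose out of reach is approached as far as the arm can. A call with a number of a shift or a turn outside -1 to 1 is refused whole. A call with a gripper value outside its range is refused whole. OPENING is the opening in per cent of the stroke, from 0 (shut) to 100 (fully open), set as the call begins (- or left out, the last holds). The fingers move at their own pace and stop on an object; FORCE is the grip in N (left out, the last holds). Time passes only in rows, so rows that repeat a pose let the fingers close. It gives the time, the measured TCP pose, the force, the opening and the grip force at its end, in the units of the state.
- get_state(): the state, without advancing time (a new reading comes with each control period).
- vision.get_image(name): name is "scene" or "top" or "wrist"; returns the picture (480x640x3 uint8, blue, green, red); there is no depth.
- vision.camera_model(name): a dict with "fov_y" (degrees; the focal length in pixels is half the picture's height over the tangent of half this angle, whatever the lens; pixels are square), "cx", "cy" (the principal point, pixels), "D" ([k1, k2, p1, p2, k3] as OpenCV has them; the pictures are not rectified), "pose" (4x4, takes a point from camera to world coordinates). Camera axes: x right, y down, z forward; pixel columns grow to the right and rows downward; lengths in m; the calibration is good to about 2 mm. A picture is of the moment at which its call begins: read the wrist's pose just before it. camera_model takes no time and is no camera call; for the wrist camera it gives the pose at the moment of the call.
- ticket.hand_in(): hands the job in; it is judged then, once.
Trained networks look in the newest picture that a camera, given by its name, has taken for a name from the list of things; names that differ only in an ending like _2 or _b are one class to them, and where a whole thing is asked for, a point or a joint stands for the part that bears it (a point fixed in the world has none). Each returns a list of dicts, best first, with "confidence" (0 to 1); they miss things now and then, are a little off and sometimes report something else, mostly with a low value. They report only what shows in the picture. A call takes as long as a camera call.
- vision.boxes_of(camera, thing): "box" ([left, top, right, bottom] in pixels, round what is visible of it).
The state is a dict: "time": time; "qpos": joint angles; "dq": joint speeds; "tau": joint torques, N m; "position": TCP position; "eef_rot": TCP orientation; "ft_force": force on the tool from outside, world axes, zero at the start; "wrist_torque": the same for the moment, N m; "gripper_width": finger opening in m; "grip_force": force on a finger pad.
Only numpy, scipy, OpenCV 4.12 (cv2) and the standard library are available. Lean on these libraries where they do the work, as an engineer would, in place of code of your own. Each camera call takes 0.05 s, during which the arm holds its last target. There are 200 camera calls.

## Task

The small grey controller enclosure lies on its back on the bench with both its doors standing open. Shut it properly: first swing the door with the stepped-down (rebated) edge fully home, then the door with the projecting lip (and the two round locks), so that the lip ends up lapping over the step and both doors lie shut and flat. Keep the lipped door standing open until the stepped door is home.

Things in the scene. Friction and masses are not known exactly. Their poses are not given: they have to be found in the camera images.
- enclosure: Grey sheet-metal box fixed on the bench, open side up: 170 mm along its x, 190 mm along its y, walls 70 mm high. Origin: centre of its underside, on the bench; z up, yaw within 0.4 rad. Both hinge lines run along its x, 70 mm up: the rebated door's at y = +95 mm (robot's left), the flanged door's at y = -95 mm. Small loose things lie beyond its x ends; the bench beside the hinges is free.
- rebated_leaf (a joint): Angle of the rebated door (hinge at box y = +95 mm), rad: 0 shut, 1.57 upright; starts 1.25 to 1.6. 170 mm long; outer face 14 mm above the hinge line when shut, reaching 75 mm from the hinge, then a ledge sunk 8 mm, to 95 mm. No handle: push its outer face from outside, e.g. 62 mm from the hinge, over and down to its stop. The stiff hinge stays where left; 3 to 5 N move it.
- flanged_leaf (a joint): Angle of the flanged door (hinge at box y = -95 mm), rad: 0 shut, 1.57 upright; starts 1.25 to 1.6. Same panel and hinge, but its outer face (14 mm above the hinge line when shut) reaches 112 mm from the hinge; the last 17 mm is the lip that laps over the ledge. Two round locks 3 mm high on the lip, 60 mm either side of its middle. Shut first, it props the other door about 0.15 rad open.

How it is judged:
By the outcome, as a careful person would: the job done as asked, in the order asked, and still so for the second after the job is handed in, with the robot touching nothing.
It also fails if it takes over 48 s, if anything falls off the work surface, if the arm or the gripper's body presses on something with over 40 N, if the wrist force passes 120 N, or if a joint passes its speed limit or range.

## Working session

There is one attempt and no reset: what is moved stays moved. The work goes in short steps, Python scripts to look and compute and a shell command to move; the robot and the scene stay as the last step left them, time stands still between calls to the robot, and variables do not carry over. Pictures are saved under pics/ and viewed, at most 10 in all, crops included, and the job is handed in when it is done.

```bash
mkdir -p pics; ls; python3 - <<'E'
from workcell import get_state, vision
import cv2,json
s=get_state(); print(s)
for n in("top","scene"):
    im=vision.get_image(n); cv2.imwrite(f"pics/{n}0.png",im)
    print(n,vision.camera_model(n))
    for t in("enclosure","rebated_leaf","flanged_leaf"): print(t,vision.boxes_of(n,t)[:2])
E
```

```text
pics
{'time': 0.0, 'qpos': array([-1.32730742e+00,  2.63549757e-01, -4.89402690e-02,  1.25942571e+00,
        2.97672420e-05,  1.41553399e+00]), 'dq': array([-0.00163096,  0.00011884, -0.00107021, -0.00044778, -0.0005446 ,
       -0.0005759 ]), 'tau': array([-1.38557345e-03, -6.37625170e+01,  3.84567118e+01,  1.36679522e-02,
       -2.14554811e-04, -2.79211662e-05]), 'position': array([ 0.2037926 , -0.48352372,  0.23080998]), 'eef_rot': array([ 9.80190279e-01,  1.98057324e-01, -9.81317917e-06, -5.59814575e-04]), 'ft_force': array([ 0.78579383,  0.88298761, -0.08222062]), 'wrist_torque': array([-0.0032734 , -0.01562349, -0.01174195]), 'grip_force': 0.0, 'gripper_width': 0.08562426534921765}
top {'fov_y': 53.91404612839895, 'cx': 324.8105753819348, 'cy': 236.50651463305698, 'D': array([-0.11121193,  0.        ,  0.        ,  0.        ,  0.        ]), 'pose': array([[-9.01949771e-02, -9.74348054e-01,  2.06181319e-01,
         3.61669032e-01],
       [-9.95923648e-01,  8.80378915e-02, -1.96320517e-02,
         2.34807232e-02],
       [ 9.76682798e-04, -2.07111563e-01, -9.78316844e-01,
 
[... 204 characters left out ...]
d_leaf [{'box': [383.9, 150.0, 429.3, 251.5], 'confidence': 0.96}]
scene {'fov_y': 47.54255601112058, 'cx': 321.84351366216333, 'cy': 232.96815129011165, 'D': array([-0.14892631,  0.        ,  0.        ,  0.        ,  0.        ]), 'pose': array([[-0.73612192, -0.56523973,  0.37232858,  0.23124767],
       [-0.67679412,  0.62169181, -0.39427023,  0.35014247],
       [-0.00861643, -0.54222075, -0.84019189,  0.77541921],
       [ 0.        ,  0.        ,  0.        ,  1.        ]])}
enclosure [{'box': [265.1, 104.2, 424.1, 292.1], 'confidence': 0.89}]
rebated_leaf [{'box': [268.0, 184.1, 382.6, 280.4], 'confidence': 0.6}]
flanged_leaf [{'box': [319.7, 104.1, 426.1, 179.0], 'confidence': 0.7}]
```

View pics/top0.png

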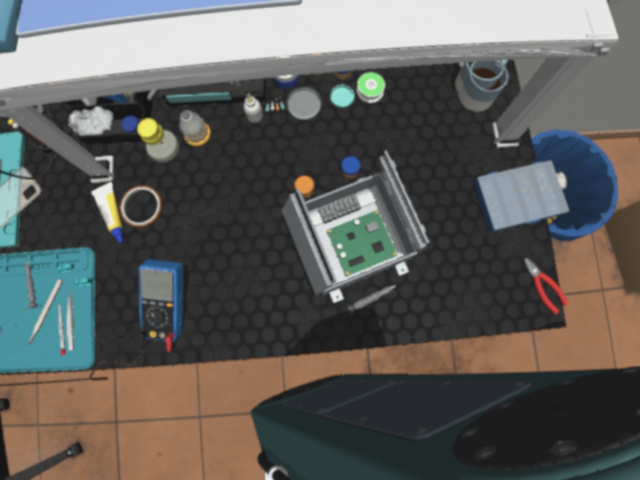

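View pics/scene0.png

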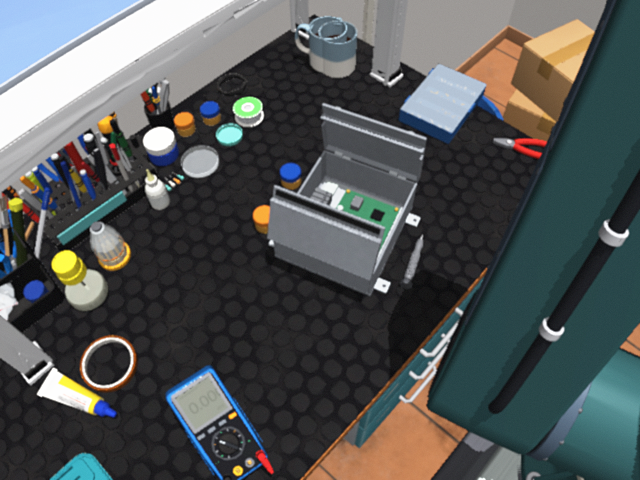

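Top view: the box is centred near (360,232), the rebated door is on the left near (308,243), and the flanged door is on the right near (405,200). I'll zoom in on both views to pick corners.

```bash
python3 - <<'E'
import cv2,numpy as np
a=cv2.imread("pics/top0.png")[140:310,270:440]; b=cv2.imread("pics/scene0.png")[95:300,255:435]
a=cv2.resize(a,None,fx=3.5,fy=3.5,interpolation=cv2.INTER_CUBIC)[:,:400*2]
cv2.imwrite("pics/topc.png",a); cv2.imwrite("pics/scenec.png",cv2.resize(b,None,fx=2.9,fy=2.9,interpolation=cv2.INTER_CUBIC)); print(a.shape)
E
```

```text
(595, 595, 3)
```

View pics/topc.png

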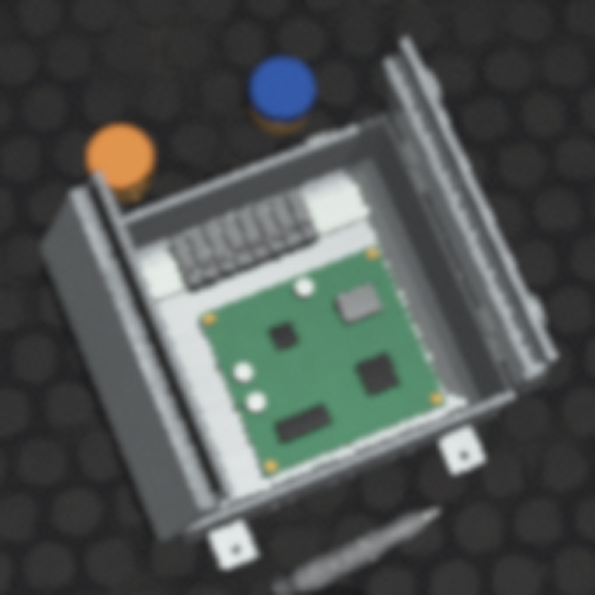

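View pics/scenec.png

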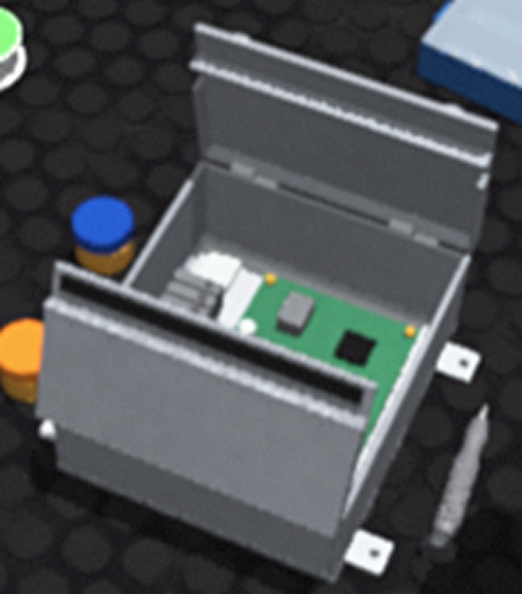

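```bash
cat > fit.py <<'E'
import numpy as np,cv2
from scipy.optimize import least_squares
from workcell import vision
def proj(cam,P):
    m=vision.camera_model(cam); T=np.linalg.inv(m["pose"]); f=240/np.tan(np.radians(m["fov_y"]/2))
    K=np.array([[f,0,m["cx"]],[0,f,m["cy"]],[0,0,1]])
    return cv2.projectPoints(np.array(P,float),cv2.Rodrigues(T[:3,:3])[0],T[:3,3],K,m["D"])[0].reshape(-1,2)
def pt(k,v,th):  # k: 'b' box xyz, 'r'/'f' (x,r,n) mm
    if k=='b': return np.array(v)/1e3
    x,r,n=v; s=1 if k=='r' else -1; c,q=np.cos(th[k]),np.sin(th[k])
    return np.array([x,s*(95-r*c+n*q),70+r*q+n*c])/1e3
def W(p,k,v):
    c,s=np.cos(p[2]),np.sin(p[2]); a=pt(k,v,{'r':p[3],'f':p[4]})
    return np.array([p[0]+c*a[0]-s*a[1],p[1]+s*a[0]+c*a[1],a[2]])
E
python3 - <<'E'
from fit import *
top=[('f',(85,112,14),(407,38)),('f',(-85,112,14),(556,358)),('r',(85,75,14),(75,190)),('r',(85,0,14),(42,245)),('r',(-85,0,14),(165,540)),
 ('b',(-85,-95,70),(515,395))]
sc=[('f',(85,112,14),(197,27)),('f',(-85,112,14),(497,125)),('r',(85,75,14),(45,303)),('r',(-85,75,14),(365,430)),('r',(85,0,14),(38,415)),('r',(-85,0,14),(333,530)),('r',(85,95,6),(57,265)),('r',(-85,95,6),(375,385)),('b',(-85,95,0),(333,578)),('b',(-85,-95,70),(468,258))]
def res(p):
    o=[]
    for cam,l,sc_,off in(('top',top,3.5,(270,140)),('scene',sc,2.9,(255,95))):
        P=[W(p,k,v) for k,v,_ in l]; px=np.array([u for *_,u in l])/sc_+off
        o.append((proj(cam,P)-px))
    return np.vstack(o).ravel()
s=least_squares(res,[.42,-.02,.2,1.4,1.4],loss='soft_l1')
print(s.x.round(4)); print(res(s.x).reshape(-1,2).round(1).tolist()); np.save("p.npy",s.x)
p=s.x
for k,v in(('r',(0,62,14)),('f',(0,112,14)),('f',(0,62,14)),('f',(0,0,14)),('r',(0,0,14))): print(k,v,W(p,k,v).round(3))
E
```

```text
[ 0.5483 -0.0462  0.2963  1.2809  1.389 ]
[[-0.8, -0.3], [-1.0, 0.3], [-2.0, 0.4], [-0.5, 0.2], [-1.6, 0.7], [0.8, 0.3], [-0.1, -1.9], [0.5, -0.8], [-0.2, -0.4], [-0.8, -1.2], [-0.3, -0.8], [0.6, 1.7], [-0.8, -1.2], [0.6, 0.0], [0.8, 0.3], [1.7, -2.4]]
r (0, 62, 14) [0.522 0.041 0.133]
f (0, 112, 14) [ 0.574 -0.131  0.183]
f (0, 62, 14) [ 0.577 -0.139  0.134]
f (0, 0, 14) [ 0.58  -0.15   0.073]
r (0, 0, 14) [0.517 0.058 0.074]
```

```bash
python3 - <<'E'
from fit import *
def ray(cam,u):
    m=vision.camera_model(cam); f=240/np.tan(np.radians(m["fov_y"]/2)); K=np.array([[f,0,m["cx"]],[0,f,m["cy"]],[0,0,1]])
    q=cv2.undistortPoints(np.array([[u]],float),K,m["D"])[0,0]; return m["pose"][:3,3],m["pose"][:3,:3]@[*q,1]
c1,a=ray('top',(60,98));_,b=ray('top',(560,52)); n1=np.cross(a,b)
for u in((30,190),(120,120),(220,45)):
    c2,d=ray('scene',u); t=n1@(c1-c2)/(n1@d); print((c2+t*d).round(3))
E
python3 -m crank '[[[0,0,-0.05],[0,0,0.065]],[[0,0,-0.05],[0,0,0.065]]]' 0 60
```

```text
[0.761 0.309 0.273]
[0.753 0.169 0.289]
[0.738 0.006 0.315]
time: 0.57
position: [0.2039, -0.4839, 0.2848]
eef_rot: [0.989, 0.145, 0.0, 0.001]
ft_force: [0.5, -0.8, 0.7]
gripper_width: 0.0638
grip_force: 0.0
```

```bash
R='x'
python3 -m crank '[[[0.115,-0.12,0],[0,0,0]],[[0.115,-0.12,0],[0,0,0]],[[0.115,-0.12,0],[0,0,0]],[[0.115,-0.12,0],[0,0,0]],[[0.115,-0.12,0],[0,0,0]]]' >/dev/null
python3 -m crank '[[[0.115,-0.12,0],[0,0,0]],[[0.115,-0.12,0],[0,0,0]],[[0.115,-0.12,0],[0,0,0]],[[0.115,-0.12,0],[0,0,0]],[[0.115,-0.12,0],[0,0,0]]]' >/dev/null
python3 -m crank '[[[0.115,-0.12,0],[0,0,0]],[[0.115,-0.12,0],[0,0,0]],[[0.115,-0.12,0],[0,0,0]],[[0.115,-0.12,0],[0,0,0]],[[0.115,-0.12,0],[0,0,0]]]'
python3 -m crank '[[[0.115,-0.12,0],[0,0,0]],[[0.115,-0.12,0],[0,0,0]],[[0.115,-0.12,0],[0,0,0]],[[0.115,-0.12,0],[0,0,0]],[[0.115,-0.12,0],[0,0,0]]]'
cat > where.py <<'E'
from fit import *
from workcell import get_state
p=np.load("p.npy"); s=get_state(); d=s["position"][:2]-p[:2]; c,q=np.cos(p[2]),np.sin(p[2])
print("t",round(s["time"],2),"box mm",round(1e3*(c*d[0]+q*d[1]),1),round(1e3*(-q*d[0]+c*d[1]),1),round(1e3*s["position"][2],1),"F",s["ft_force"].round(1),"rot",s["eef_rot"].round(3),"w",round(s["gripper_width"],4))
E
python3 where.py
```

```text
time: 1.82
position: [0.4306, -0.0333, 0.2815]
eef_rot: [0.989, 0.151, 0.001, -0.0]
ft_force: [-0.3, -0.7, -0.1]
gripper_width: 0.0004
grip_force: 0.0
time: 2.23
position: [0.5057, 0.1146, 0.2808]
eef_rot: [0.989, 0.15, 0.0, -0.001]
ft_force: [0.3, 0.2, -0.4]
gripper_width: 0.0001
grip_force: 0.0
t 2.23 box mm 6.2 166.2 280.8 F [ 0.3  0.2 -0.4] rot [ 0.989  0.15   0.    -0.001] w 0.0001
```

```bash
python3 -m crank '[[[0,0,0.155],[0,0,0]],[[0,0,0.155],[0,0,0]],[[0,0,0.155],[0,0,0]],[[0,0,0.155],[0,0,0]],[[0,0,0.155],[0,0,0]]]' >/dev/null
python3 -m crank '[[[0,0.02,0],[0,0,0]],[[0,0.04,0],[0,0,0]],[[0,0.04,0],[0,0,0]]]' 
python3 where.py; python3 -c "
from workcell import vision;import cv2
cv2.imwrite('pics/s1.png',vision.get_image('scene')[80:320,200:520].repeat(2,0).repeat(2,1))"
```

```text
time: 2.9
position: [0.5171, 0.0691, 0.1283]
eef_rot: [0.989, 0.147, 0.001, 0.001]
ft_force: [-0.0, -1.1, -0.2]
gripper_width: 0.0
grip_force: 0.0
t 2.9 box mm 3.8 119.4 128.3 F [-0.  -1.1 -0.2] rot [0.989 0.147 0.001 0.001] w 0.0
```

View pics/s1.png

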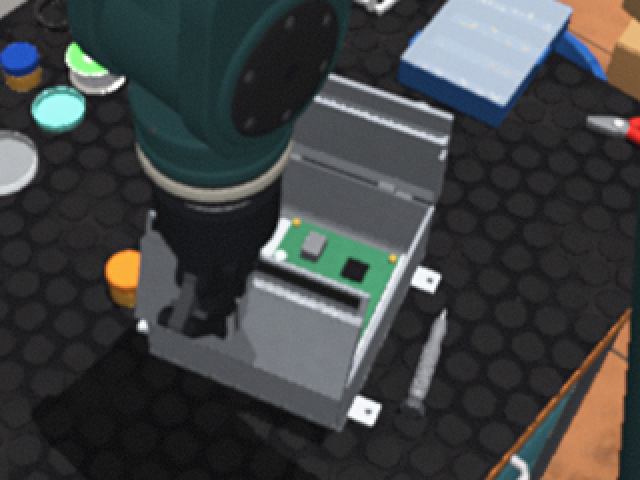

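```bash
python3 -m crank '[[[0,0.009,-0.003],[0,0,0]],[[0,0.018,-0.003],[0,0,0]],[[0,0.025,-0.003],[0,0,0]],[[0,0.031,-0.001],[0,0,0]],[[0,0.037,0.001],[0,0,0]]]' >/dev/null
python3 where.py
```

```text
t 3.37 box mm 2.9 84.6 125.5 F [-0.1  2.3  1.7] rot [0.989 0.148 0.    0.   ] w -0.0003
```

```bash
python3 -m crank '[[[0,0.006,0.003],[0,0,0]],[[0,0.011,0.007],[0,0,0]],[[0,0.016,0.011],[0,0,0]],[[0,0.02,0.0155],[0,0,0]],[[0,0.024,0.021],[0,0,0]]]' >/dev/null
python3 where.py
python3 -m crank '[[[0,0.003,0.004],[0,0,0]],[[0,0.005,0.008],[0,0,0]],[[0,0.007,0.012],[0,0,0]],[[0,0.009,0.016],[0,0,0]],[[0,0.009,0.016],[0,0,0]]]' >/dev/null
python3 where.py
```

```text
t 3.78 box mm 2.7 60.6 103.8 F [ 0.6 -0.8  3.9] rot [0.989 0.148 0.    0.   ] w 0.0001
t 4.2 box mm 2.2 52.2 87.3 F [ 0.5 -0.   0.3] rot [ 0.989  0.148 -0.001 -0.   ] w 0.0001
```

```bash
python3 -m crank '[[[0,0.001,0.002],[0,0,0]],[[0,0.002,0.003],[0,0,0]],[[0,0.002,0.003],[0,0,0]]]' >/dev/null
python3 where.py
python3 -m crank '[[[0,0,0.001],[0,0,0]],[[0,0,0.002],[0,0,0]],[[0,0,0.002],[0,0,0]]]' >/dev/null
python3 where.py
```

```text
t 4.45 box mm 2.5 50.3 85.1 F [0.1 0.6 0.1] rot [ 0.989  0.148 -0.    -0.   ] w 0.0001
t 4.7 box mm 2.7 50.1 83.9 F [-2.7 -0.3  8.8] rot [0.989 0.148 0.    0.   ] w -0.0001
```

```bash
python3 -m crank '[[[0,0,0.001],[0,0,0]],[[0,0,0.001],[0,0,0]],[[0,0,0.001],[0,0,0]]]' >/dev/null
python3 where.py
python3 -m crank '[[[0,0,-0.04],[0,0,0]],[[0,0,-0.08],[0,0,0]],[[0,0,-0.12],[0,0,0]],[[0,0,-0.16],[0,0,0]],[[0,0,-0.16],[0,0,0]]]'>/dev/null
python3 -m crank '[[[0,-0.04,-0.04],[0,0,0]],[[0,-0.08,-0.04],[0,0,0]],[[0,-0.12,-0.04],[0,0,0]],[[0,-0.15,-0.04],[0,0,0]],[[0,-0.15,-0.04],[0,0,0]]]'>/dev/null
python3 where.py; python3 -c "
from workcell import vision;import cv2
a=vision.get_image('scene')[80:320,200:520].repeat(2,0).repeat(2,1);cv2.imwrite('pics/s2.png',a)"
```

```text
t 4.95 box mm 2.8 50.0 83.7 F [-7.9 -0.8 24.6] rot [0.989 0.148 0.001 0.   ] w -0.0001
t 5.78 box mm 2.1 205.4 282.8 F [ 0.4 -0.4  0.5] rot [ 0.989  0.15   0.    -0.001] w 0.0001
```

View pics/s2.png

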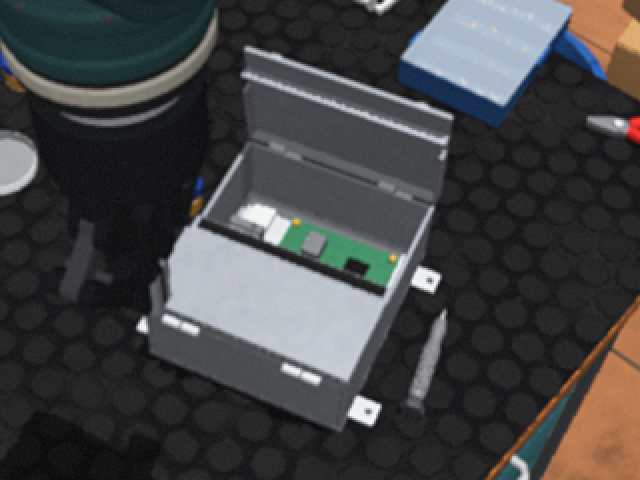

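The stepped door is home: it stopped solidly at z = 83.7 mm under 25 N. In the picture it lies flat, with its ledge edge running (215,225)–(385,290). The lipped door is still upright at (245–450, 50–200). Next I'll move over to its outer side.

```bash
python3 -m crank '[[[0,0.185,0],[0,0,0]],[[0,0.185,0],[0,0,0]],[[0,0.185,0],[0,0,0]],[[0,0.185,0],[0,0,0]],[[0,0.185,0],[0,0,0]]]' >/dev/null
python3 -m crank '[[[0,0.185,0],[0,0,0]],[[0,0.185,0],[0,0,0]],[[0,0.185,0],[0,0,0]],[[0,0.185,0],[0,0,0]],[[0,0.185,0],[0,0,0]]]' >/dev/null
python3 where.py
python3 -m crank '[[[0,0,0.155],[0,0,0]],[[0,0,0.155],[0,0,0]],[[0,0,0.155],[0,0,0]],[[0,0,0.155],[0,0,0]],[[0,0,0.155],[0,0,0]]]' >/dev/null
python3 where.py
```

```text
t 6.67 box mm 1.4 -175.1 281.0 F [ 0.4 -0.4 -0.3] rot [ 0.989  0.146 -0.     0.   ] w -0.0
t 7.08 box mm -0.1 -168.5 121.3 F [-1.   0.1  0.5] rot [ 0.989  0.147 -0.004 -0.003] w -0.0
```

```bash
python3 -m crank '[[[0,-0.02,-0.003],[0,0,0]],[[0,-0.04,-0.005],[0,0,0]],[[0,-0.048,-0.005],[0,0,0]],[[0,-0.048,-0.005],[0,0,0]]]' >/dev/null
python3 where.py
python3 -m crank '[[[0,-0.01,0],[0,0,0]],[[0,-0.018,0],[0,0,0]],[[0,-0.025,0],[0,0,0]],[[0,-0.031,0.002],[0,0,0]],[[0,-0.037,0.004],[0,0,0]]]' >/dev/null
python3 where.py
```

```text
t 7.42 box mm 3.1 -121.4 134.2 F [-0.   0.  -0.3] rot [0.989 0.148 0.001 0.001] w 0.0
t 7.83 box mm 2.8 -84.5 128.4 F [ 1.  -1.6  2.4] rot [0.989 0.148 0.    0.   ] w -0.0001
```

```bash
python3 -m crank '[[[0,-0.006,0.003],[0,0,0]],[[0,-0.011,0.007],[0,0,0]],[[0,-0.016,0.011],[0,0,0]],[[0,-0.02,0.0155],[0,0,0]],[[0,-0.024,0.021],[0,0,0]]]' >/dev/null
python3 where.py
python3 -m crank '[[[0,-0.003,0.004],[0,0,0]],[[0,-0.005,0.008],[0,0,0]],[[0,-0.007,0.012],[0,0,0]],[[0,-0.009,0.015],[0,0,0]],[[0,-0.009,0.015],[0,0,0]]]' >/dev/null
python3 where.py
python3 -m crank '[[[0,-0.001,0.002],[0,0,0]],[[0,-0.002,0.003],[0,0,0]],[[0,-0.002,0.003],[0,0,0]]]' >/dev/null
python3 where.py
```

```text
t 8.25 box mm 2.7 -60.3 106.8 F [-0.4  0.4  4.3] rot [ 0.989  0.148  0.    -0.   ] w 0.0005
t 8.67 box mm 2.3 -51.4 91.4 F [-0.   0.3 -0.4] rot [ 0.989  0.148 -0.001 -0.   ] w 0.0001
t 8.92 box mm 2.6 -49.8 89.1 F [-0.4 -0.  -0.3] rot [ 0.989  0.148 -0.    -0.   ] w -0.0002
```

```bash
python3 -m crank '[[[0,0,0.0015],[0,0,0]],[[0,0,0.003],[0,0,0]],[[0,0,0.003],[0,0,0]]]' >/dev/null
python3 where.py
python3 -m crank '[[[0,0,0.001],[0,0,0]],[[0,0,0.002],[0,0,0]],[[0,0,0.002],[0,0,0]]]' >/dev/null
python3 where.py
```

```text
t 9.17 box mm 2.7 -49.7 86.1 F [-0.6 -0.5 -0.6] rot [ 0.989  0.148 -0.    -0.   ] w -0.0002
t 9.42 box mm 2.7 -49.8 84.1 F [-0.2 -0.1  0.8] rot [ 0.989  0.148 -0.    -0.   ] w -0.0002
```

```bash
python3 -m crank '[[[0,0,0.001],[0,0,0]],[[0,0,0.001],[0,0,0]]]' >/dev/null
python3 where.py
python3 -m crank '[[[0,0,0.001],[0,0,0]],[[0,0,0.001],[0,0,0]]]' >/dev/null
python3 where.py
```

```text
t 9.58 box mm 2.7 -49.9 83.9 F [-2.8  0.5 11.2] rot [0.989 0.148 0.    0.   ] w -0.0
t 9.75 box mm 2.7 -49.9 83.8 F [-7.7  1.8 23.3] rot [0.989 0.148 0.001 0.   ] w 0.0001
```

Both doors stopped solidly at the same height. I'll retreat and look.

```bash
python3 -m crank '[[[0,0,-0.04],[0,0,0]],[[0,0,-0.08],[0,0,0]],[[0,0,-0.12],[0,0,0]],[[0,0,-0.16],[0,0,0]],[[0,0,-0.16],[0,0,0]]]'>/dev/null
python3 -m crank '[[[-0.1,0.1,0],[0,0,0]],[[-0.1,0.1,0],[0,0,0]],[[-0.1,0.1,0],[0,0,0]],[[-0.1,0.1,0],[0,0,0]],[[-0.1,0.1,0],[0,0,0]]]'>/dev/null
python3 -m crank '[[[-0.1,0.1,0],[0,0,0]],[[-0.1,0.1,0],[0,0,0]],[[-0.1,0.1,0],[0,0,0]],[[-0.1,0.1,0],[0,0,0]],[[-0.1,0.1,0],[0,0,0]]]'>/dev/null
python3 where.py; python3 -c "
from workcell import vision;import cv2,numpy as np
a=cv2.resize(vision.get_image('scene')[110:310,250:440],None,fx=2,fy=2);b=cv2.resize(vision.get_image('top')[140:310,270:440],(400,400));cv2.imwrite('pics/s3.png',np.hstack([a,b]))"
```

```text
t 11.0 box mm -199.3 -252.0 241.9 F [-0.   0.4  0.4] rot [ 0.989  0.146 -0.     0.   ] w -0.0001
```

View pics/s3.png

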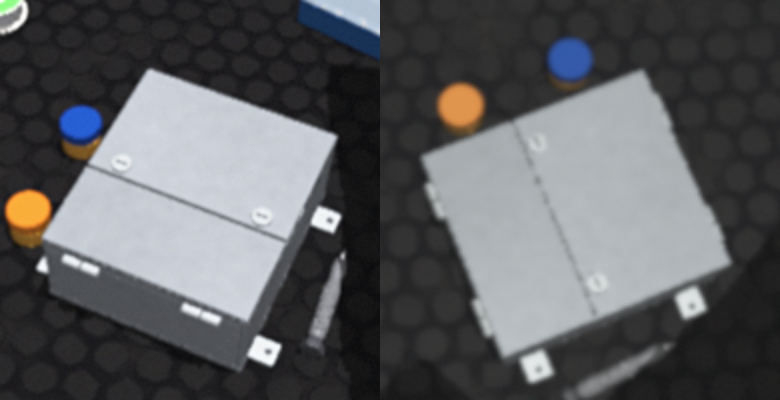

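Both doors lie shut and flat. The lip seam runs (88,165)–(285,240) in the scene half, with the locks at (121,162) and (262,215), and the arm is clear.

```bash
python3 -c "
from workcell import ticket; print(ticket.hand_in())"
```

```text
the job is handed in; nothing more can be done
None
```

I shut the stepped door fully home first, then the lipped door over it; the last picture shows both lying flat with the lip over the step, and I handed the job in at about 11 s with the arm clear.

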